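# Fetch the glass test plate from the dry cabinet and present its label end

### The job

Pull the small dry cabinet's door wide open by its handle; the glass plate rides out on the shelf fixed to the door. Pick the plate up by its clear glass, keeping the fingers off the frosted label end (the end with the notched corner), and hold it up roughly 20 cm above the middle of the grey mat, tilted about 45 degrees with the frosted end uppermost and the label face still upward. Leave the door open and the circuit board, multimeter and solder reel alone, and finish while still holding the plate there, still.

Things in the scene. Friction and masses are not known exactly. Their poses are not given: they have to be found in the camera images.
- door (a joint): Cabinet door angle (rad): 0 shut, 1.57 square to the cabinet, stop at 1.75. Upright hinge at the door's left edge seen from the robot; opening swings the handle towards the robot, then left (clockwise from above). No latch or spring: a light friction hinge (0.12 N m) that stays where left. Door 230 mm long, 12 mm thick, top 148 mm above the bench; outer face 12 mm outside the hinge axis.
- door_hinge (a point): Point on the door's upright hinge axis, 118 mm above the bench, at the left edge of the cabinet's front. Its axes turn with the door: x points square through the door to its inner side (into the cabinet when shut), y runs along the door away from its free edge, z up.
- door_handle (a point): Steel handle on the door's outer face: upright round bar 12 mm thick, on one stem at its lower end. Origin: on the bar's axis at grip height, 118 mm above the bench; the bar's free top is 29 mm above it, the stem 33 mm below, the cabinet's top 32 mm above. The bar stands 45 mm clear of the door's face, 200 mm along the door from the hinge, 57 mm outside the hinge axis. Axes as door_hinge.
- shelf_pad (a point): Centre of the top of the round black pad (36 mm across, 14 mm high) on the dark steel shelf (130 by 110 mm) fixed to the door's inner side; it swings with the door. 109 mm above the bench, 80 mm to the inner side of the hinge axis, 105 mm along the door from it. Under the cabinet's roof when shut; in the open, in front of the cabinet, when the door stands square.
- plate: Glass plate 80 x 45 x 6 mm, 46 to 82 g, starts flat, label face up, any way round, on the shelf pad, edges overhanging 14 mm above the shelf. Origin: centre of its underside. x: long axis, to the frosted end; z: out of the label face. The last 20 mm at +x are frosted (matt, whitish: the label), the other 60 mm clear. Only the +x +y corner, at the frosted end, has a notch (10 mm square).
- frosted_end (a point): Middle of the plate's frosted label end (20 mm long), on the label face, 30 mm along the plate from its origin; axes as the plate's.
- mat: Grey square mat, 200 mm, 3 mm thick, fixed on the bench on the robot's right. Origin: centre of its underside.
- cabinet: Fixed beige dry cabinet, 200 mm deep, 230 mm wide, 150 mm high, its door facing the robot give or take 0.2 rad. Origin: centre of its underside; -x faces the robot (the door's hinge axis is 100 mm to -x and 115 mm to +y of it).
- circuit_board: Bystander: green circuit board with black capacitors, 90 by 130 by 37 mm, loose on the bench. Origin: centre of its underside.
- multimeter: Bystander: blue multimeter lying flat, 90 by 180 by 50 mm. Origin: centre of its underside.
- solder_reel: Bystander: upright reel, 56 mm across, 52 mm high. Origin: centre of its underside.

How it is judged (in metres and radians):
On the way, in this order (a step that is already met when the one before it is completed fails the run):
1. the door is pulled ajar by its handle (value of joint door above 0.1 rad and (contact force between the fingers and door_c3 above 0.3 N or contact force between the fingers and door_c4 above 0.3 N)), for 0.05 s.
2. the door stands wide open (over 1.3 rad) (value of joint door above 1.3 rad), for 0.2 s.
3. the plate is lifted off the shelf in the fingers (contact force between plate and the fingers above 0.5 N and contact force between plate and cabinet below 0.05 N and height (world z) of plate above 0.13 m), for 0.2 s.
At the end, for the whole second after the job is handed in: Plate held still by its clear glass only, 13-30 cm above the bench, within 7 cm sideways of the mat's centre, long axis rising 28-63 degrees towards the frosted end, label face within 63 degrees of straight up, touching no mat, door or cabinet; door open beyond 1.2 rad (all of step 3 and contact force between the fingers and plate_c1 below 0.05 N and contact force between the fingers and plate_c2 below 0.05 N and contact force between plate and mat below 0.05 N and height (world z) of plate below 0.3 m and horizontal distance between plate and mat below 0.07 m and angle between plate's own x axis and vertical between 0.47 and 1.09 rad and angle between plate's own z axis and vertical below 1.1 rad and linear speed of plate below 0.03 m/s and angular speed of plate below 0.3 rad/s and value of joint door above 1.2 rad); the arm keeps its last pose, push and grip.
It fails at once if a bystander is moved by more than 3 cm (distance of any of circuit_board, multimeter, solder_reel from where it was at the start of the episode above 0.03 m).
It also fails if it takes over 64 s, if anything falls off the work surface, if the arm or the gripper's body presses on something with over 40 N, if the wrist force passes 120 N, or if a joint passes its speed limit or range.

### The arm

A 6-joint arm with a two-finger parallel gripper is mounted at the origin on the work surface. World frame = base frame: x ahead of the robot, y to its left, z up, the work surface at z = 0. Lengths are in m, angles in degrees, forces in N, time in s.
With the tool pointing down it reaches from about 0.4 to 0.825 m from the base axis. Payload 7 kg.
Tool frame: the origin (TCP) lies midway between the tips of the shut fingers; the grasp point (between the pads) lies 19 mm behind it; z points along the fingers, y is the line along which they close (so a half turn about z gives the same grasp; the last joint's range is limited). The gripper opens to 88 mm and grips with 3 to 60 N. Pads are 19 mm wide; open, the fingers measure 130 mm over their backs; the gripper's body (78 mm by 193 mm) begins 47 mm behind the grasp point.
Start: joints at [-48.409, 20.546, 0.682, 0, -70.136, -16.507], TCP at [0.286, -0.611, 0.227] pointing down, gripper open.
Joint ranges: [-176.03, 176.03], [-82.01, 121.73], [-58.28, 71.71], [-173.87, 95.51], [-174.79, -0.11], [-173.66, 173.66]. Speed limits (degrees/s): [136.94, 136.94, 172.46, 180, 180, 180].

### API

Orientations are given as [roll, pitch, yaw] about the fixed x, y, z axes, in that order (R = Rz(yaw) Ry(pitch) Rx(roll)).
In Python, from plant import ctrl gives the robot as it stands. The module is installed in compiled form; this text tells all that it offers.
- The arm moves only by the tool send_rows, never from a script. Its argument "plan" is a list that holds one entry, the list of rows, each a list of 6 numbers: the shift along the tool's x, y, z in fractions of the full range, 1 being 100 cm, then the turn, a rotation vector about the tool's x, y, z in fractions of the full range, 1 being 120 degrees. A call has 1 to 8 rows; each row is the pose to reach, as a shift and turn from the pose commanded when the call began, along the tool's axes at that moment; what a row does not reach only later rows make up. A row lasts 1/12 s, in which the tool goes at most 41.7 mm and 7.16 degrees, less where a joint would pass 70% of its speed; a pose out of reach is approached as far as the arm can. A call with a gripper value outside its range is refused whole. "fingers" is the opening, from 0 (shut) to 1 (fully open), set as the call begins (left out, the last holds). The fingers move at their own pace and stop on an object; the grip force is fixed at half the most. Time passes only in rows, so rows that repeat a pose let the fingers close. It gives the time, the measured TCP pose, the force, the opening and the grip force at its end, in the units of the state.
- ctrl.get_obs(): the state, without advancing time (a new reading comes with each control period).
- ctrl.snapshot(name): name is "scene" or "top" or "wrist"; returns a dict with "img" (400x640x3 uint8, red, green, blue), "K" (3x3 intrinsics, pixels), "pose" (4x4, takes a point from camera to world coordinates). Camera axes: x right, y down, z forward; pixel columns grow to the right and rows downward; lengths in m; the calibration is good to about 2 mm. A picture is of the moment at which its call begins. There is no depth.
- ctrl.close_job(): hands the job in; it is judged then, once.
The state is a dict: "clock": time; "joint_pos": joint angles; "qvel": joint speeds; "tau": joint torques, N m; "tool_pos": TCP position; "orientation": TCP orientation; "force": force on the tool from outside, world axes, zero at the start; "moment": the same for the moment, N m; "opening": finger opening in m; "gripper_force": force on a finger pad.
Only numpy, scipy, OpenCV 4.12 (cv2) and the standard library are available. Lean on these libraries where they do the work, as an engineer would, in place of code of your own. Each camera call takes 0.05 s, during which the arm holds its last target. There are 200 camera calls.

## Working session

There is one attempt and no reset: what is moved stays moved. The work goes in short steps, Python scripts to look and compute and a tool call to move; the robot and the scene stay as the last step left them, time stands still between calls to the robot, and variables do not carry over. Pictures are saved under pics/ and viewed, at most 10 in all, crops included, and the job is handed in when it is done.

Besides the shell and the picture viewer there is one more tool, called after "Request:" as name(argument=value, ...) on one line, values as JSON. send_rows: Moves the arm, as the interface text tells. Its arguments: {"type":"object","properties":{"plan":{"type":"array","items":{"type":"array","items":{"type":"array","items":{"type":"number"}}}},"fingers":{"type":"number"}},"required":["plan"]}

```bash
mkdir -p pics; python3 - <<'E'
from plant import ctrl
import cv2,numpy as np
for n in("scene","top"):
    s=ctrl.snapshot(n);cv2.imwrite(f"pics/{n}0.png",s["img"][:,:,::-1]);print(n,s["K"].tolist(),np.round(s["pose"],4).tolist())
o=ctrl.get_obs();print(o)
E
```

```text
scene [[428.0279460607129, 0.0, 320.51988588162385], [0.0, 428.0279460607129, 191.3817729795585], [0.0, 0.0, 1.0]] [[0.6873, 0.5108, -0.5164, 1.2089], [0.7263, -0.4929, 0.4791, -0.7075], [-0.0099, -0.7044, -0.7097, 0.9604], [0.0, 0.0, 0.0, 1.0]]
top [[428.6242378463876, 0.0, 318.6389602633056], [0.0, 428.6242378463876, 198.74318087163945], [0.0, 0.0, 1.0]] [[-0.0073, -0.9974, 0.0718, 0.5064], [-0.9997, 0.0091, 0.0244, -0.1529], [-0.025, -0.0716, -0.9971, 1.194], [0.0, 0.0, 0.0, 1.0]]
{'clock': 0.1, 'joint_pos': array([-4.84078256e+01,  2.05856780e+01,  6.39629988e-01, -1.76573232e-02,
       -7.01363604e+01, -1.65069546e+01]), 'qvel': array([ 0.01122885, -0.12394697,  0.00490887,  0.16583426, -0.08442836,
       -0.00830892]), 'tau': array([-1.84001154e-03, -5.84163451e+01,  2.93751776e+01,  7.01568916e+00,
        1.01063331e-02, -7.31916884e-05]), 'tool_pos': array([ 0.28596769, -0.61094868,  0.2257399 ]), 'orientation': array([ 1.79916271e+02, -7.50104184e-03, -1.54920786e+02]), 'force': array([-0.14645085,  0.14882656, -1.27902184]), 'moment': array([-0.01560933, -0.06713329, -0.00959017]), 'gripper_force': 0.0, 'opening': 0.08774818959868212}
```

View pics/scene0.png

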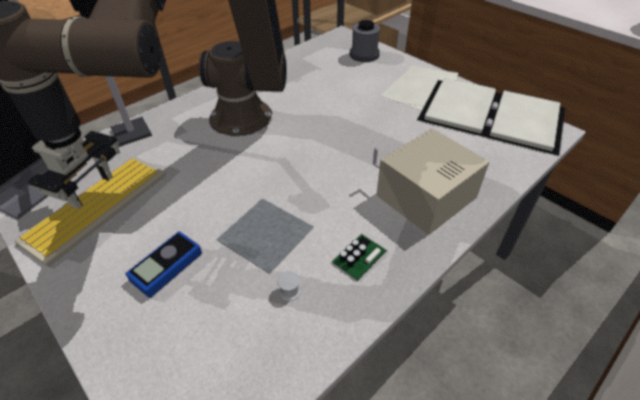

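View pics/top0.png

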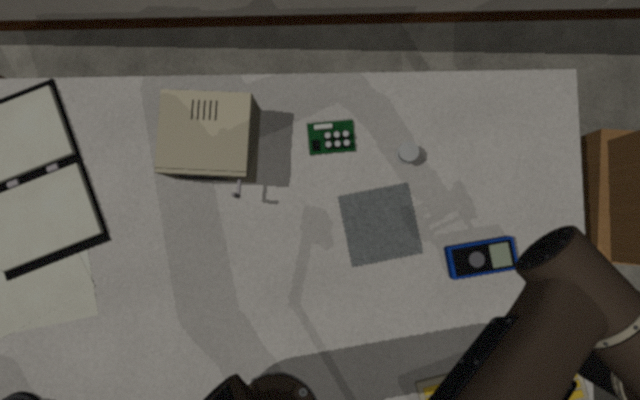

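The scene view shows the shut cabinet with its handle bar at about (375,157). In the top view the cabinet roof spans about (160–252, 88–172), the handle is near (237,190), and the mat centre is near (380,225).

```bash
cat > h.py <<'E'
import numpy as np,cv2
from plant import ctrl
def ray(s,px,z):
    P=s["pose"];d=P[:3,:3]@np.linalg.inv(s["K"])@[px[0],px[1],1];o=P[:3,3]
    return o+d*(z-o[2])/d[2]
def proj(s,p):
    P=s["pose"];c=P[:3,:3].T@(np.asarray(p)-P[:3,3]);q=s["K"]@c;return q[:2]/q[2]
E
python3 - <<'E'
from h import *
s=ctrl.snapshot("top");im=s["img"]
c=cv2.resize(im[75:210,140:275],None,fx=4.4,fy=4.4,interpolation=cv2.INTER_CUBIC)
cv2.imwrite("pics/c1.png",c[:,:,::-1])
h=cv2.cvtColor(im,cv2.COLOR_RGB2HSV)
print(h[130,180],h[220,380],h[174,200],h[300,250],im[130,180],im[220,380],im[172:180,200].tolist())
g=(im[:,:,0].astype(int)-im[:,:,2]>15)&(im[:,:,0]>110)
g[:, 300:]=0; g[:80]=0;g[210:]=0
m=g.astype(np.uint8)
cs=max(cv2.findContours(m,0,2)[0],key=cv2.contourArea);print("roof",cv2.approxPolyDP(cs,4,True)[:,0].tolist(),cv2.minAreaRect(cs))
for p in cv2.approxPolyDP(cs,4,True)[:,0]:print(ray(s,p,.15).round(4))
v=im.astype(int);g=(v.max(2)<125)&(v.max(2)-v.min(2)<25)
m=np.zeros(g.shape,np.uint8);m[170:280,330:430]=g[170:280,330:430]
cs=max(cv2.findContours(m,0,2)[0],key=cv2.contourArea);r=cv2.minAreaRect(cs);print("mat",r,ray(s,r[0],.003))
E
```

```text
[ 25  46 121] [60  7 76] [22 54 89] [ 20  18 128] [121 117  99] [74 76 74] [[122, 117, 101], [116, 111, 94], [89, 84, 70], [56, 51, 48], [27, 26, 24], [24, 19, 23], [27, 24, 22], [38, 39, 34]]
roof [[161, 89], [155, 166], [162, 167], [155, 171], [244, 175], [230, 171], [245, 169], [250, 93]] ((202.2144775390625, 131.71072387695312), (91.78534698486328, 83.79532623291016), 2.8624050617218018)
[0.8616 0.2668 0.15  ]
[0.6667 0.2781 0.15  ]
[0.664  0.2605 0.15  ]
[0.6542 0.2778 0.15  ]
[0.6419 0.0562 0.15  ]
[0.6522 0.0909 0.15  ]
[0.6568 0.0538 0.15  ]
[0.8479 0.0422 0.15  ]
mat ((388.43450927734375, 216.62918090820312), (89.55738067626953, 96.1032943725586), 79.99201965332031) [ 0.54079757 -0.31652413  0.003     ]
```

View pics/c1.png

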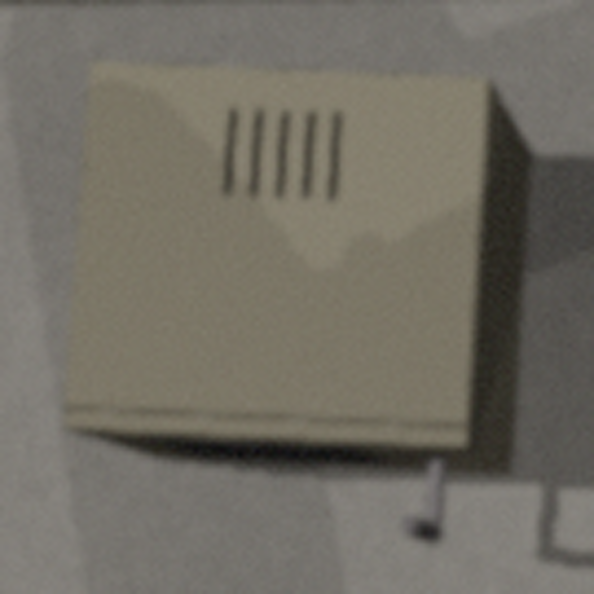

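The crop shows the roof corners at crop (92,65), (490,80), (70,412) and (470,428). The door's front top edge runs (66,428)–(468,445), and the handle bar top is at about (411,523).

```bash
python3 - <<'E'
from h import *
s=ctrl.snapshot("top");s2=ctrl.snapshot("scene")
f=lambda u,v:(140+u/4.4-.4,75+v/4.4-.4)
A=[ray(s,f(*p),.15) for p in((92,65),(490,80),(470,428),(70,412))]
for a in A:print(a.round(4))
# rigid fit; local coords back-left(.1,.115)
L=np.array([[.1,.115],[.1,-.115],[-.1,-.115],[-.1,.115]]);W=np.array(A)[:,:2]
U,S,V=np.linalg.svd((L-L.mean(0)).T@(W-W.mean(0)));R=(U@V).T
t=W.mean(0);yaw=np.degrees(np.arctan2(R[1,0],R[0,0]));print("cab",t,yaw,(W-(L@R.T+t)).round(4).tolist())
hinge=t+R@[-.1,.115];han=t+R@[-.157,-.085]
print("hinge",hinge,"handle",han)
for z in(.147,.085):print(proj(s,[*han,z]),(proj(s,[*han,z])-[139.6,74.6])*4.4,proj(s2,[*han,z]))
m=[(338,195),(407,183),(422,253),(352,266)];print("mat",np.mean([ray(s,p,.003) for p in m],0), [np.linalg.norm(ray(s,m[i],.003)-ray(s,m[i-1],.003)).round(3) for i in range(4)])
c=cv2.resize(s2["img"][120:240,340:500],None,fx=5,fy=5,interpolation=cv2.INTER_CUBIC)
for z in(.147,.085):
  q=(proj(s2,[*han,z])-[339.6,119.6])*5;cv2.circle(c,tuple(int(i) for i in q),3,(255,0,0),-1)
for l in L:
  q=(proj(s2,[*(t+R@l),.15])-[339.6,119.6])*5;cv2.circle(c,tuple(int(i) for i in q),3,(255,0,0),-1)
cv2.imwrite("pics/c2.png",c[:,:,::-1])
E
```

```text
[0.8607 0.268  0.15  ]
[0.8484 0.0398 0.15  ]
[0.6496 0.0502 0.15  ]
[0.6611 0.2767 0.15  ]
cab [0.75494776 0.15868867] -2.8858698003938703 [[0.0001, -0.0005], [-0.0006, 0.001], [0.0003, 0.0014], [0.0002, -0.0019]]
hinge [0.66086444 0.27857749] handle [0.5938674  0.08170089]
[233.83346389 194.63375123] [414.62724111 528.14850541] [373.79797055 147.6082857 ]
[239.11808661 196.56350721] [437.8795811  536.63943173] [372.21645951 163.26406512]
mat [ 0.52052608 -0.29199338  0.003     ] [np.float64(0.2), np.float64(0.195), np.float64(0.197), np.float64(0.195)]
```

View pics/c2.png

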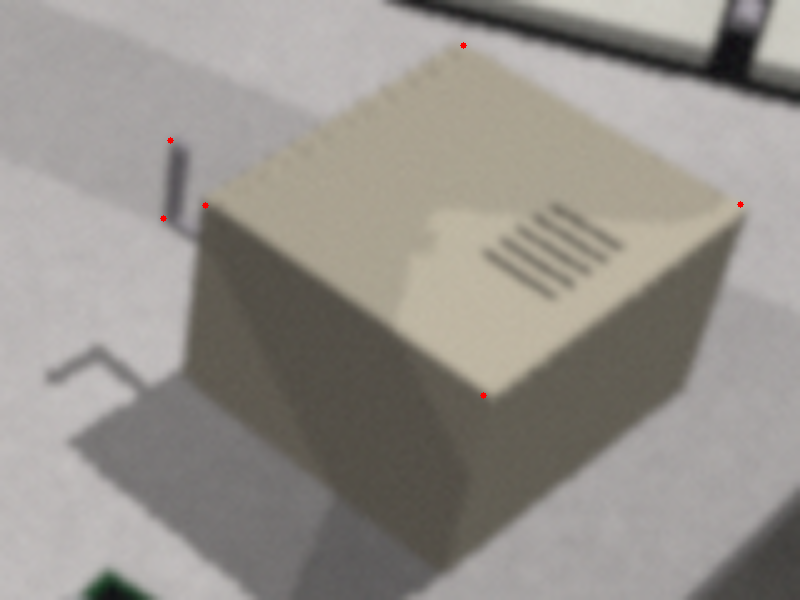

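The predicted handle and roof points agree with the scene view to within about 2 px, or 5 mm. I put the handle at about (0.596, 0.083) and the mat at (0.5205, -0.292).

```bash
cat >> h.py <<'E'
from scipy.spatial.transform import Rotation as Ro
def rot(rpy): return Ro.from_euler("xyz",rpy,degrees=True)
def rows(targets):
    "world (pos, Rotation) targets -> tool-frame rows from the pose now"
    o=ctrl.get_obs();p=o["tool_pos"];R=rot(o["orientation"])
    for t,T in targets:
        print(np.r_[R.inv().apply(np.array(t)-p)*100,(R.inv()*T).as_rotvec(degrees=True)].round(2).tolist())
E
python3 - <<'E'
from h import *
D=rot([180,0,-92.9])
rows([((.596,.083,.235),D),((.596,.083,.105),D)])
E
```

```text
[-57.5, 49.73, -0.86, 0.04, 0.02, -62.02]
[-57.5, 49.72, 12.14, 0.04, 0.02, -62.02]
```

The manual's scale: shifts go in shares of 100 cm and turns go in shares of 120 degrees. Converting my numbers, -25 cm / 100 = -0.25, 22 cm / 100 = 0.22, -50 degrees / 120 = -0.4167.

Request:
send_rows(plan=[[[-0.25, 0.22, -0.01, 0, 0, -0.4167], [-0.25, 0.22, -0.01, 0, 0, -0.4167], [-0.25, 0.22, -0.01, 0, 0, -0.4167], [-0.25, 0.22, -0.01, 0, 0, -0.4167], [-0.25, 0.22, -0.01, 0, 0, -0.4167], [-0.25, 0.22, -0.01, 0, 0, -0.4167], [-0.25, 0.22, -0.01, 0, 0, -0.4167], [-0.25, 0.22, -0.01, 0, 0, -0.4167]]], fingers=0.4)

```text
clock: 0.92
tool_pos: [0.4196, -0.3042, 0.2369]
orientation: [-180.0, 0.0, -104.5]
force: [0.7, -0.3, -1.1]
opening: 0.04
gripper_force: 0.0
```

```bash
python3 - <<'E'
from h import *
D=rot([180,0,-92.9])
rows([((.596,.083,.235),D)])
E
```

```text
[-41.9, -7.41, 0.19, -0.04, -0.0, -11.56]
```

To row units: -30 cm / 100 = -0.3, -5.5 cm / 100 = -0.055, -8 degrees / 120 = -0.0667.

Request:
send_rows(plan=[[[-0.3, -0.055, 0, 0, 0, -0.0667], [-0.3, -0.055, 0, 0, 0, -0.0667], [-0.3, -0.055, 0, 0, 0, -0.0667], [-0.3, -0.055, 0, 0, 0, -0.0667], [-0.3, -0.055, 0, 0, 0, -0.0667], [-0.3, -0.055, 0, 0, 0, -0.0667], [-0.3, -0.055, 0, 0, 0, -0.0667], [-0.3, -0.055, 0, 0, 0, -0.0667]]])

```text
clock: 1.58
tool_pos: [0.5515, -0.0262, 0.2365]
orientation: [-180.0, 0.0, -96.8]
force: [0.0, -0.4, -0.0]
opening: 0.0351
gripper_force: 0.0
```

```bash
python3 - <<'E'
from h import *
D=rot([180,0,-92.9])
rows([((.596,.083,.235),D)])
E
```

```text
[-11.37, -3.13, 0.16, -0.05, 0.03, -3.86]
```

To row units: -11.4 cm / 100 = -0.114, -3.1 cm / 100 = -0.031, -3.9 degrees / 120 = -0.0325.

Request:
send_rows(plan=[[[-0.114, -0.031, 0.002, 0, 0, -0.0325], [-0.114, -0.031, 0.002, 0, 0, -0.0325], [-0.114, -0.031, 0.002, 0, 0, -0.0325], [-0.114, -0.031, 0.002, 0, 0, -0.0325], [-0.114, -0.031, 0.002, 0, 0, -0.0325], [-0.114, -0.031, 0.002, 0, 0, -0.0325]]])

```text
clock: 2.08
tool_pos: [0.5938, 0.079, 0.2342]
orientation: [180.0, -0.0, -93.0]
force: [-0.1, -1.1, -0.2]
opening: 0.0351
gripper_force: 0.0
```

```bash
python3 - <<'E'
from h import *
D=rot([180,0,-92.9])
rows([((.596,.083,.105),D)])
s=ctrl.snapshot("wrist")
print(s["pose"].round(3).tolist())
for p in((.596,.083,.147),(.596,.083,.085)):print(proj(s,p))
cv2.imwrite("pics/w1.png",s["img"][:,:,::-1])
E
```

```text
[-0.41, -0.21, 12.92, 0.05, -0.02, -0.08]
[[-0.999, 0.05, 0.011, 0.59], [0.051, 0.966, 0.252, 0.011], [0.002, 0.252, -0.968, 0.391], [0.0, 0.0, 0.0, 1.0]]
[316.76621455 206.74987398]
[317.30330301 188.870225  ]
```

View pics/w1.png

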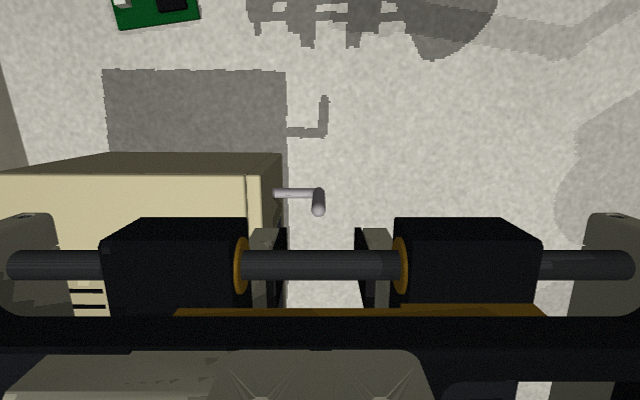

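The wrist view shows the bar top at (318,208), against a prediction of (317,207), so the handle estimate holds. Next I descend and grip.

Request:
send_rows(plan=[[[-0.004, -0.001, 0.04, 0, 0, 0], [-0.004, -0.001, 0.08, 0, 0, 0], [-0.004, -0.001, 0.11, 0, 0, 0], [-0.004, -0.001, 0.129, 0, 0, 0], [-0.004, -0.001, 0.129, 0, 0, 0], [-0.004, -0.001, 0.129, 0, 0, 0]]])

```text
clock: 2.63
tool_pos: [0.595, 0.0817, 0.1055]
orientation: [179.9, -0.1, -93.1]
force: [0.4, -0.1, 1.0]
opening: 0.0348
gripper_force: 0.0
```

Request:
send_rows(plan=[[[0, 0, 0, 0, 0, 0], [0, 0, 0, 0, 0, 0], [0, 0, 0, 0, 0, 0], [0, 0, 0, 0, 0, 0], [0, 0, 0, 0, 0, 0]]], fingers=0)

```text
clock: 3.05
tool_pos: [0.5959, 0.0832, 0.1068]
orientation: [-179.9, 0.0, -93.0]
force: [-0.9, 0.4, 4.3]
opening: 0.0114
gripper_force: 30.0
```

```bash
python3 - <<'E'
from h import *
h=np.array([.661+.001,.279,0]);o=ctrl.get_obs();p=o["tool_pos"];R=rot(o["orientation"]);print(p,o["orientation"],o["opening"],o["force"])
T=[]
for a in range(5,41,5):
    q=Ro.from_euler("z",-a,degrees=True);T.append((h*[1,1,0]+q.apply(p-h*[1,1,0]),q*R))
rows(T)
E
```

```text
[0.59588874 0.08317465 0.10678176] [-1.79904001e+02  3.83308673e-02 -9.30053615e+01] 0.01140331744216685 [-0.92309792  0.39832921  4.25016573]
[-0.56, 1.71, -0.0, 0.0, 0.01, 5.0]
[-1.27, 3.37, -0.0, 0.01, 0.02, 10.0]
[-2.12, 4.96, -0.01, 0.01, 0.03, 15.0]
[-3.11, 6.47, -0.01, 0.01, 0.03, 20.0]
[-4.22, 7.89, -0.01, 0.02, 0.04, 25.0]
[-5.45, 9.2, -0.01, 0.02, 0.05, 30.0]
[-6.8, 10.41, -0.01, 0.02, 0.06, 35.0]
[-8.24, 11.49, -0.01, 0.03, 0.07, 40.0]
```

To row units: 6.47 cm / 100 = 0.0647, -0.56 cm / 100 = -0.0056, 2.5 degrees / 120 = 0.0208.

Request:
send_rows(plan=[[[-0.0027, 0.0086, 0, 0, 0, 0.0208], [-0.0056, 0.0171, 0, 0, 0, 0.0417], [-0.009, 0.0255, 0, 0, 0, 0.0625], [-0.0127, 0.0337, 0, 0, 0, 0.0833], [-0.0168, 0.0417, 0, 0, 0, 0.1042], [-0.0212, 0.0496, 0, 0, 0, 0.125], [-0.026, 0.0572, 0, 0, 0, 0.1458], [-0.0311, 0.0647, 0, 0, 0, 0.1667]]])

```text
clock: 3.72
tool_pos: [0.5327, 0.1177, 0.1068]
orientation: [-179.9, 0.1, -113.1]
force: [-0.2, -1.3, 5.5]
opening: 0.0114
gripper_force: 30.0
```

To row units: 6.47 cm / 100 = 0.0647, 5.72 cm / 100 = 0.0572, 20 degrees / 120 = 0.1667.

Request:
send_rows(plan=[[[-0.0027, 0.0086, 0, 0, 0, 0.0208], [-0.0056, 0.0171, 0, 0, 0, 0.0417], [-0.009, 0.0255, 0, 0, 0, 0.0625], [-0.0127, 0.0337, 0, 0, 0, 0.0833], [-0.0168, 0.0417, 0, 0, 0, 0.1042], [-0.0212, 0.0496, 0, 0, 0, 0.125], [-0.026, 0.0572, 0, 0, 0, 0.1458], [-0.0311, 0.0647, 0, 0, 0, 0.1667]]])

```text
clock: 4.38
tool_pos: [0.4847, 0.1714, 0.1067]
orientation: [-180.0, 0.0, -133.1]
force: [-2.3, -2.5, 7.7]
opening: 0.0113
gripper_force: 30.0
```

```bash
python3 - <<'E'
from h import *
h=np.array([.662,.279]);o=ctrl.get_obs();p=o["tool_pos"];d=p[:2]-h
print(p,o["orientation"],o["opening"],o["force"],o["moment"],np.hypot(*d),np.degrees(np.arctan2(d[1],d[0])),o["joint_pos"])
E
```

```text
[0.48467072 0.17135891 0.10674445] [-1.79966461e+02  3.95381420e-03 -1.33107794e+02] 0.011287903128386529 [-2.33890015 -2.54868562  7.73386825] [-0.76064258  1.20174565  0.10726884] 0.2074422283564558 -148.74172559071678 [ 4.14044988e+01  1.20328589e+01 -2.86987846e+01  4.35625221e-02
 -4.92612216e+01 -8.45407211e+01]
```

To row units: 6.47 cm / 100 = 0.0647, 5.72 cm / 100 = 0.0572, 20 degrees / 120 = 0.1667.

Request:
send_rows(plan=[[[-0.0027, 0.0086, 0, 0, 0, 0.0208], [-0.0056, 0.0171, 0, 0, 0, 0.0417], [-0.009, 0.0255, 0, 0, 0, 0.0625], [-0.0127, 0.0337, 0, 0, 0, 0.0833], [-0.0168, 0.0417, 0, 0, 0, 0.1042], [-0.0212, 0.0496, 0, 0, 0, 0.125], [-0.026, 0.0572, 0, 0, 0, 0.1458], [-0.0311, 0.0647, 0, 0, 0, 0.1667]]])

```text
clock: 5.05
tool_pos: [0.4574, 0.2378, 0.1067]
orientation: [-180.0, -0.1, -153.1]
force: [-10.5, -2.3, 15.2]
opening: 0.0116
gripper_force: 30.0
```

To row units: 6.47 cm / 100 = 0.0647, 5.72 cm / 100 = 0.0572, 20 degrees / 120 = 0.1667.

Request:
send_rows(plan=[[[-0.0027, 0.0086, 0, 0, 0, 0.0208], [-0.0056, 0.0171, 0, 0, 0, 0.0417], [-0.009, 0.0255, 0, 0, 0, 0.0625], [-0.0127, 0.0337, 0, 0, 0, 0.0833], [-0.0168, 0.0417, 0, 0, 0, 0.1042], [-0.0212, 0.0496, 0, 0, 0, 0.125], [-0.026, 0.0572, 0, 0, 0, 0.1458], [-0.0311, 0.0647, 0, 0, 0, 0.1667]]])

```text
clock: 5.72
tool_pos: [0.4542, 0.3104, 0.1067]
orientation: [180.0, -0.2, -173.1]
force: [-20.6, 2.9, 18.5]
opening: 0.0109
gripper_force: 30.0
```

To row units: 3.37 cm / 100 = 0.0337, 2.55 cm / 100 = 0.0255, 10 degrees / 120 = 0.0833.

Request:
send_rows(plan=[[[-0.0027, 0.0086, 0, 0, 0, 0.0208], [-0.0056, 0.0171, 0, 0, 0, 0.0417], [-0.009, 0.0255, 0, 0, 0, 0.0625], [-0.0127, 0.0337, 0, 0, 0, 0.0833], [-0.0127, 0.0337, 0, 0, 0, 0.0833], [-0.0127, 0.0337, 0, 0, 0, 0.0833]]])

```text
clock: 6.22
tool_pos: [0.4625, 0.3478, 0.1068]
orientation: [179.8, -0.2, 177.0]
force: [-26.4, 9.1, 15.6]
opening: 0.0114
gripper_force: 30.0
```

Request:
send_rows(plan=[[[0, 0, 0, 0, 0, 0], [0, 0, 0, 0, 0, 0], [0, 0, 0, 0, 0, 0], [0, 0, 0, 0, 0, 0]]], fingers=0.4)

```text
clock: 6.55
tool_pos: [0.466, 0.3449, 0.1056]
orientation: [-180.0, 0.0, 177.0]
force: [-0.9, -0.2, -0.5]
opening: 0.0317
gripper_force: 0.0
```

```bash
python3 - <<'E'
from h import *
h=np.array([.662,.279]);o=ctrl.get_obs();p=o["tool_pos"];d=p[:2]-h
print(p,o["orientation"],o["opening"],o["force"],np.hypot(*d),np.degrees(np.arctan2(d[1],d[0])),o["joint_pos"])
E
```

```text
[0.46595992 0.34486843 0.10560704] [-1.79992236e+02  1.24736098e-02  1.76981029e+02] 0.03168782217400443 [-0.93708656 -0.15194073 -0.5009989 ] 0.20680996369712315 161.4279234342309 [ 5.58372140e+01  1.77827506e+01 -2.06319836e+01  1.87497093e-02
 -5.15854608e+01 -1.48867835e+02]
```

To row units: -20 cm / 100 = -0.2, -16 cm / 100 = -0.16.

Request:
send_rows(plan=[[[0, 0, -0.04, 0, 0, 0], [0, 0, -0.08, 0, 0, 0], [0, 0, -0.12, 0, 0, 0], [0, 0, -0.16, 0, 0, 0], [0, 0, -0.2, 0, 0, 0], [0, 0, -0.2, 0, 0, 0]]], fingers=1)

```text
clock: 7.05
tool_pos: [0.4689, 0.3464, 0.3148]
orientation: [179.5, 0.5, 177.0]
force: [1.0, 1.3, 1.8]
opening: 0.0695
gripper_force: 0.0
```

```bash
python3 - <<'E'
from h import *
rows([((.45,-.05,.306),rot([180,0,-93])),])
E
```

```text
[-0.2, -39.69, 0.53, -0.03, 0.82, -90.02]
```

To row units: -30 cm / 100 = -0.3, -50 degrees / 120 = -0.4167.

Request:
send_rows(plan=[[[0, -0.3, 0, 0, 0, -0.4167], [0, -0.3, 0, 0, 0, -0.4167], [0, -0.3, 0, 0, 0, -0.4167], [0, -0.3, 0, 0, 0, -0.4167], [0, -0.3, 0, 0, 0, -0.4167], [0, -0.3, 0, 0, 0, -0.4167], [0, -0.3, 0, 0, 0, -0.4167], [0, -0.3, 0, 0, 0, -0.4167]]])

```text
clock: 7.72
tool_pos: [0.4491, 0.0419, 0.3058]
orientation: [-180.0, 0.0, -132.7]
force: [-0.9, 0.4, -0.4]
opening: 0.0876
gripper_force: 0.0
```

```bash
python3 - <<'E'
from h import *
rows([((.45,-.05,.306),rot([180,0,-93])),])
s=ctrl.snapshot("top");im=s["img"]
print(proj(s,(.556,.199,.115)))
c=cv2.resize(im[120:260,140:300],None,fx=5,fy=4.28571,interpolation=cv2.INTER_CUBIC)
c=cv2.resize(im[120:240,140:300],None,fx=5,fy=5,interpolation=cv2.INTER_CUBIC)
cv2.imwrite("pics/c3.png",c[:,:,::-1])
E
```

```text
[6.69, -6.3, -0.01, -0.03, -0.0, -39.73]
[190.56509707 210.95611314]
```

View pics/c3.png

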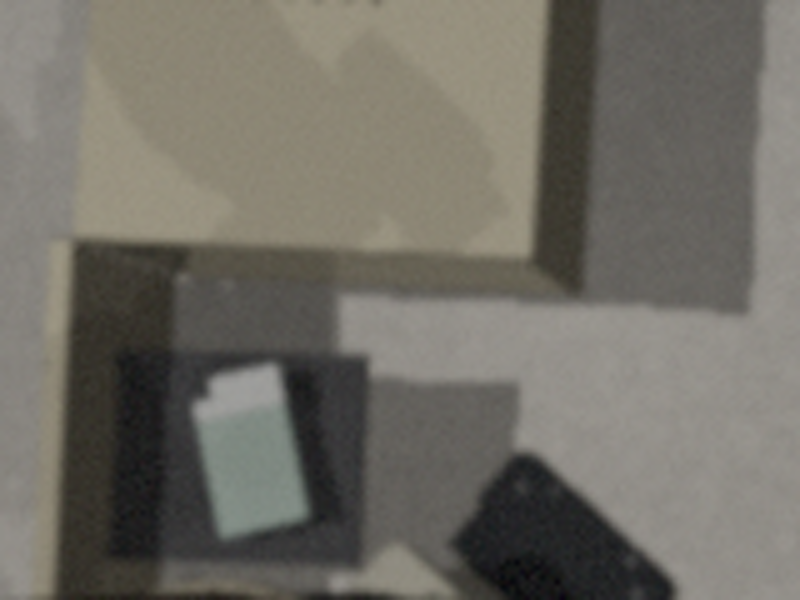

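The crop shows the plate lying on the shelf with its frosted end up in the image (+x), the notch at upper left, and clear-end corners at (222,540) and (309,517). The frosted right corner is at (277,362), and the door stands square.

```bash
python3 - <<'E'
from h import *
s=ctrl.snapshot("top")
f=lambda u,v:ray(s,(140+u/5-.4,120+v/5-.4),.115)[:2]
bl,br,tr=f(222,540),f(309,517),f(277,362)
ax=tr-br;print(np.linalg.norm(ax),np.linalg.norm(bl-br),bl,br,tr)
c=(bl+tr)/2;t1=np.degrees(np.arctan2(ax[1],ax[0]));w=bl-br;t2=np.degrees(np.arctan2(-w[0],w[1]))
th=(80*t1+45*t2)/125;print("centre",c,t1,t2,th)
u=np.array([np.cos(np.radians(th)),np.sin(np.radians(th))])
g=c-.008*u;D=rot([180,0,th-180]);print("grasp",g,th-180)
rows([((*g,.25),D),((*g,.098),D)])
E
```

```text
0.08083878244703983 0.045654262140255315 [0.51396248 0.21515506] [0.52525373 0.1709191 ] [0.60420012 0.18830807]
centre [0.5590813  0.20173157] 12.421791607799694 14.319029995353002 13.104797427318884
grasp [0.55128964 0.1999177 ] -166.89520257268111
[-18.44, 3.35, 5.59, -0.02, 0.03, 33.72]
[-18.43, 3.35, 20.79, -0.02, 0.03, 33.72]
```

To row units: -18.4 cm / 100 = -0.184, 5.6 cm / 100 = 0.056, 33.7 degrees / 120 = 0.2808.

Request:
send_rows(plan=[[[-0.184, 0.034, 0.056, 0, 0, 0.2808], [-0.184, 0.034, 0.056, 0, 0, 0.2808], [-0.184, 0.034, 0.056, 0, 0, 0.2808], [-0.184, 0.034, 0.056, 0, 0, 0.2808], [-0.184, 0.034, 0.056, 0, 0, 0.2808], [-0.184, 0.034, 0.056, 0, 0, 0.2808], [-0.184, 0.034, 0.056, 0, 0, 0.2808], [-0.184, 0.034, 0.056, 0, 0, 0.2808]]], fingers=0.75)

```text
clock: 8.48
tool_pos: [0.5505, 0.2032, 0.249]
orientation: [-180.0, -0.1, -166.7]
force: [-0.6, -0.4, -0.0]
opening: 0.0657
gripper_force: 0.0
```

```bash
python3 - <<'E'
from h import *
th=13.1;u=np.array([np.cos(np.radians(th)),np.sin(np.radians(th))]);v=np.array([-u[1],u[0]])
c=np.array([.5591,.2017]);g=c-.008*u;D=rot([180,0,th-180])
rows([((*g,.098),D)])
s=ctrl.snapshot("wrist")
for a,b in((-.04,.0225),(-.04,-.0225),(.04,-.0225),(.04,.0225),(.02,.0225)):print(a,b,proj(s,(*(c+a*u+b*v),.115)).round(1))
cv2.imwrite("pics/w2.png",s["img"][:,:,::-1])
E
```

```text
[-0.02, -0.33, 15.1, -0.04, -0.06, 0.23]
-0.04 0.0225 [341.7 154.6]
-0.04 -0.0225 [292.2 154.4]
0.04 -0.0225 [293.6 236.9]
0.04 0.0225 [339.9 237.1]
0.02 0.0225 [340.3 217.5]
```

View pics/w2.png

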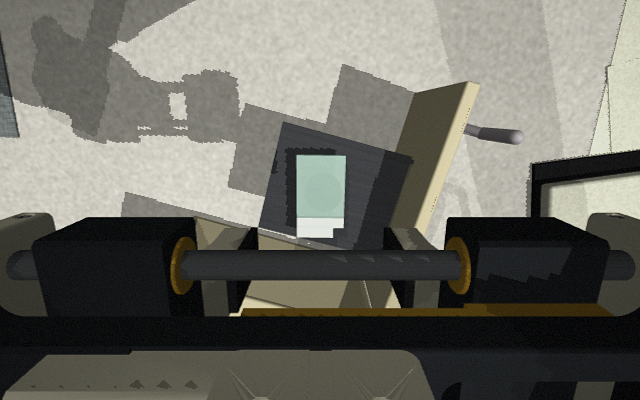

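The wrist view shows the plate at (296–345, 155–238), square to and centred between the fingers at about (321). The frosted end is toward the camera bottom, away from the pads' line, so I go straight down.

To row units: 15 cm / 100 = 0.15, 14.4 cm / 100 = 0.144.

Request:
send_rows(plan=[[[0, 0, 0.04, 0, 0, 0], [0, 0, 0.08, 0, 0, 0], [0, 0, 0.11, 0, 0, 0], [0, 0, 0.13, 0, 0, 0], [0, 0, 0.144, 0, 0, 0], [0, 0, 0.15, 0, 0, 0], [0, 0, 0.15, 0, 0, 0], [0, 0, 0.15, 0, 0, 0]]])

```text
clock: 9.2
tool_pos: [0.5511, 0.2031, 0.1008]
orientation: [180.0, 0.1, -166.7]
force: [0.0, -0.8, 1.1]
opening: 0.066
gripper_force: 0.0
```

Request:
send_rows(plan=[[[0, 0, 0, 0, 0, 0], [0, 0, 0, 0, 0, 0], [0, 0, 0, 0, 0, 0], [0, 0, 0, 0, 0, 0], [0, 0, 0, 0, 0, 0], [0, 0, 0, 0, 0, 0]]], fingers=0)

```text
clock: 9.7
tool_pos: [0.551, 0.2034, 0.1003]
orientation: [180.0, 0.1, -166.7]
force: [-1.8, 0.2, 6.2]
opening: 0.0445
gripper_force: 30.0
```

Request:
send_rows(plan=[[[0, 0, -0.01, 0, 0, 0], [0, 0, -0.03, 0, 0, 0], [0, 0, -0.06, 0, 0, 0], [0, 0, -0.09, 0, 0, 0], [0, 0, -0.12, 0, 0, 0], [0, 0, -0.15, 0, 0, 0], [0, 0, -0.15, 0, 0, 0], [0, 0, -0.15, 0, 0, 0]]])

```text
clock: 10.37
tool_pos: [0.5513, 0.2037, 0.2521]
orientation: [179.9, 0.2, -166.7]
force: [0.5, 0.5, -0.8]
opening: 0.0442
gripper_force: 30.0
```

```bash
python3 - <<'E'
from h import *
o=ctrl.get_obs();print(o["tool_pos"],o["orientation"],o["opening"],o["joint_pos"])
# hold: plate x (=-tool x) horizontal heading psi, tilted 45 about tool y
psi=-29.0;D=rot([180,0,psi-180])
T=D*Ro.from_euler("y",45,degrees=True)
if (T.apply([-1,0,0])[2])<0:T=D*Ro.from_euler("y",-45,degrees=True)
print("plate x",T.apply([-1,0,0]),"tool z",T.apply([0,0,1]),T.as_euler("xyz",degrees=True))
# plate origin in tool frame: 8 mm to -x, about 10 mm behind TCP
off=T.apply([-.008,0,-.009]);tcp=np.array([.5205,-.292,.21])-off
print(tcp);rows([((*tcp[:2],.28),D),(tcp,T)])
E
```

```text
[0.55133044 0.20368409 0.25205561] [ 179.89728208    0.21964774 -166.71658101] 0.04421888411195366 [ 3.93251732e+01  1.13430274e+01 -8.65818393e+00  4.41397231e-03
 -6.97563451e+01 -1.16043076e+02]
plate x [ 0.61844953 -0.34281217  0.70710678] tool z [ 0.61844953 -0.34281217 -0.70710678] [180.  45. 151.]
[ 0.52111845 -0.29234281  0.19797918]
[14.33, -47.58, -2.93, 0.18, 0.17, 42.28]
[14.36, -47.59, 5.27, 16.75, -42.73, 39.97]
```

To row units: -24 cm / 100 = -0.24, -21 cm / 100 = -0.21, 21.3 degrees / 120 = 0.1775.

Request:
send_rows(plan=[[[0.009, -0.03, -0.002, 0, 0, 0.0225], [0.018, -0.06, -0.004, 0, 0, 0.0442], [0.027, -0.09, -0.006, 0, 0, 0.0667], [0.036, -0.12, -0.008, 0, 0, 0.0892], [0.045, -0.15, -0.01, 0, 0, 0.1108], [0.054, -0.18, -0.012, 0, 0, 0.1333], [0.063, -0.21, -0.014, 0, 0, 0.1558], [0.072, -0.24, -0.015, 0, 0, 0.1775]]])

```text
clock: 11.03
tool_pos: [0.5347, -0.0484, 0.2638]
orientation: [-180.0, -0.1, 171.9]
force: [-0.8, -0.1, -0.6]
opening: 0.0443
gripper_force: 30.0
```

```bash
python3 - <<'E'
from h import *
D=rot([180,0,-29-180]);rows([((.5211,-.2923,.28),D)])
E
```

```text
[-2.1, -24.34, -1.62, -0.04, -0.09, 20.86]
```

To row units: -24.3 cm / 100 = -0.243, -2.1 cm / 100 = -0.021, 20.9 degrees / 120 = 0.1742.

Request:
send_rows(plan=[[[-0.003, -0.035, -0.002, 0, 0, 0.025], [-0.006, -0.07, -0.004, 0, 0, 0.05], [-0.009, -0.105, -0.007, 0, 0, 0.075], [-0.012, -0.14, -0.009, 0, 0, 0.1], [-0.015, -0.175, -0.011, 0, 0, 0.125], [-0.018, -0.21, -0.013, 0, 0, 0.15], [-0.021, -0.243, -0.016, 0, 0, 0.1742], [-0.021, -0.243, -0.016, 0, 0, 0.1742]]])

```text
clock: 11.7
tool_pos: [0.5214, -0.295, 0.2793]
orientation: [-179.9, -0.1, 150.7]
force: [1.1, 0.6, -0.6]
opening: 0.0441
gripper_force: 30.0
```

```bash
python3 - <<'E'
from h import *
D=rot([180,0,-29-180]);c0=np.array([.5205,-.292,.26]);T=[]
for i,a in enumerate((11,22,34,45)):
    t=D*Ro.from_euler("y",-a,degrees=True);c=c0+[0,0,-.0125*(i+1)];T.append((c-t.apply([-.008,0,-.009]),t))
rows(T);print(ctrl.get_obs()["joint_pos"])
E
```

```text
[0.83, 0.22, 4.21, -0.13, -11.13, -0.3]
[0.62, 0.22, 5.56, -0.15, -22.13, -0.28]
[0.37, 0.22, 6.87, -0.18, -34.13, -0.27]
[0.14, 0.23, 8.13, -0.21, -45.13, -0.25]
[-1.07890318e+01  1.18469623e+01 -4.49692828e+00  5.28682410e-02
 -7.38095275e+01 -1.08531082e+02]
```

To row units: 8.1 cm / 100 = 0.081, 7.5 cm / 100 = 0.075, -45 degrees / 120 = -0.375.

Request:
send_rows(plan=[[[0.005, 0.001, 0.015, 0, -0.05, 0], [0.008, 0.002, 0.03, 0, -0.0917, 0], [0.007, 0.002, 0.045, 0, -0.1417, 0], [0.006, 0.002, 0.055, 0, -0.1833, 0], [0.005, 0.002, 0.062, 0, -0.2333, 0], [0.004, 0.002, 0.069, 0, -0.2833, 0], [0.003, 0.002, 0.075, 0, -0.3333, 0], [0.001, 0.002, 0.081, 0, -0.375, 0]]])

```text
clock: 12.37
tool_pos: [0.5286, -0.3303, 0.2508]
orientation: [-177.2, 35.8, 150.6]
force: [0.6, -3.0, 2.0]
opening: 0.0441
gripper_force: 30.0
```

Request:
send_rows(plan=[[[0, 0, 0, 0, 0, 0], [0, 0, 0, 0, 0, 0], [0, 0, 0, 0, 0, 0], [0, 0, 0, 0, 0, 0], [0, 0, 0, 0, 0, 0], [0, 0, 0, 0, 0, 0], [0, 0, 0, 0, 0, 0], [0, 0, 0, 0, 0, 0]]])

```text
clock: 13.03
tool_pos: [0.5294, -0.3316, 0.2526]
orientation: [-177.2, 35.8, 150.5]
force: [0.6, 0.3, -1.1]
opening: 0.0442
gripper_force: 30.0
```

```bash
python3 - <<'E'
from h import *
print(ctrl.get_obs()["qvel"].round(2))
s=ctrl.snapshot("scene");t=ctrl.snapshot("top")
for k in(s,t):print(proj(k,(.5205,-.292,.21)))
a=cv2.resize(s["img"][110:290,160:460],None,fx=2.6,fy=2.6)[:,:,::-1]
cv2.imwrite("pics/f1.png",a);cv2.imwrite("pics/f2.png",cv2.resize(t["img"][90:300,150:460],None,fx=2.5,fy=2.5)[:,:,::-1])
E
```

```text
[-0.28  0.01 -0.24  0.31  0.1  -0.25]
[255.94988531 180.42343054]
[390.27603591 222.88777838]
```

View pics/f1.png

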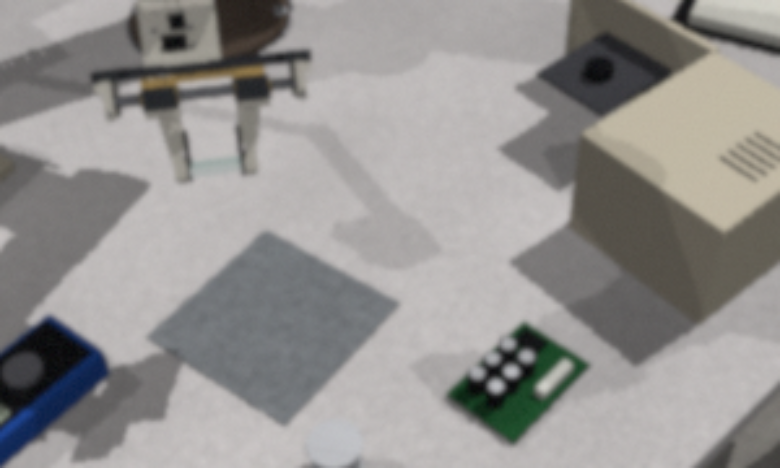

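View pics/f2.png

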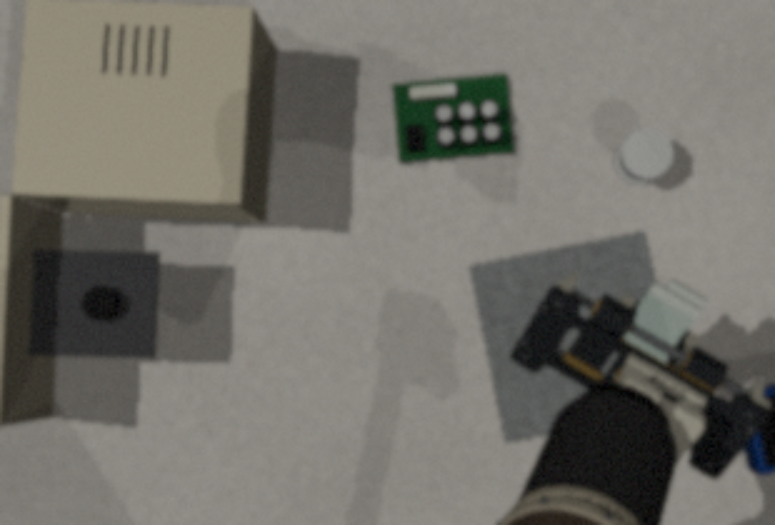

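Both pictures show the plate held level across the fingers and tilted, above the mat's right-front part. The door is still open and the bystanders are untouched, but the pose stopped short, so I check the joints.

```bash
python3 - <<'E'
from h import *
o=ctrl.get_obs();print(o["joint_pos"].round(1))
R=rot(o["orientation"]);print(o["tool_pos"]+R.apply([-.008,0,-.009]),R.apply([-1,0,0]),R.apply([0,0,-1]))
for psi in(-29,-11):
  D=rot([180,0,psi-180])
  for a in(36,42):
    t=D*Ro.from_euler("y",-a,degrees=True);rows([(np.array([.5205,-.292,.215])-t.apply([-.008,0,-.009]),t)])
E
```

```text
[ -15.9   -3.7  -52.2   57.3  -12.7 -157.8]
[ 0.53051169 -0.33194857  0.26457456] [ 0.70516631 -0.39985088  0.58554227] [-0.48466827  0.33094187  0.80967533]
[5.2, 3.14, 2.21, -3.12, -0.17, -0.45]
[5.1, 3.14, 2.29, -3.14, -6.17, -0.28]
[5.2, 3.1, 2.21, -13.67, -0.52, -15.03]
[5.11, 3.14, 2.29, -14.44, -6.46, -14.3]
```

To row units: 5.2 cm / 100 = 0.052, 3.1 cm / 100 = 0.031, -15 degrees / 120 = -0.125.

Request:
send_rows(plan=[[[0.01, 0.006, 0.004, -0.025, 0, -0.025], [0.02, 0.012, 0.008, -0.05, 0, -0.05], [0.03, 0.018, 0.013, -0.0667, -0.0083, -0.075], [0.04, 0.025, 0.018, -0.0917, -0.0083, -0.1], [0.052, 0.031, 0.022, -0.1167, -0.0167, -0.125], [0.052, 0.031, 0.022, -0.1167, -0.0167, -0.125], [0.052, 0.031, 0.022, -0.1167, -0.0167, -0.125], [0.052, 0.031, 0.022, -0.1167, -0.0167, -0.125]]])

```text
clock: 13.8
tool_pos: [0.5193, -0.2905, 0.2024]
orientation: [179.8, 37.5, 169.2]
force: [0.3, -0.3, -0.9]
opening: 0.0447
gripper_force: 30.0
```

Request:
send_rows(plan=[[[0, 0, 0, 0, 0, 0], [0, 0, 0, 0, 0, 0], [0, 0, 0, 0, 0, 0], [0, 0, 0, 0, 0, 0], [0, 0, 0, 0, 0, 0], [0, 0, 0, 0, 0, 0], [0, 0, 0, 0, 0, 0], [0, 0, 0, 0, 0, 0]]])

```text
clock: 14.47
tool_pos: [0.5191, -0.292, 0.2032]
orientation: [180.0, 37.5, 169.2]
force: [1.1, 0.0, -0.9]
opening: 0.0446
gripper_force: 30.0
```

```bash
python3 - <<'E'
from h import *
o=ctrl.get_obs();print(o["joint_pos"].round(1),o["qvel"].round(2),o["opening"],o["gripper_force"])
R=rot(o["orientation"]);print(o["tool_pos"]+R.apply([-.008,0,-.009]),R.apply([-1,0,0]),R.apply([0,0,-1]))
E
```

```text
[-10.4  -2.2 -42.5   1.1 -12.2 -91.4] [ 0.03  0.13  0.12 -0.1  -0.11  0.08] 0.044640049347887144 29.975580275058746
[ 0.51991877 -0.29213988  0.21522875] [ 0.77922544 -0.14907109  0.60875737] [-0.59796428  0.11412405  0.79335643]
```

```bash
python3 - <<'E'
from h import *
s=ctrl.snapshot("wrist");t=ctrl.snapshot("scene")
a=s["img"];b=cv2.resize(t["img"][110:230,180:340],(640,480))[:190*2]
b=cv2.resize(t["img"][130:190,190:350],(640,240))
cv2.imwrite("pics/f3.png",cv2.resize(np.vstack([a[:340],b]),(640,580))[:,:,::-1])
o=ctrl.get_obs();R=rot(o["orientation"]);O=o["tool_pos"]
for x,y in((-.04,.0225),(.02,.0225),(.04,-.0225)):
  for k in(s,t):print(x,y,proj(k,O+R.apply([-.008-x,y,-.015])).round(0))
E
```

```text
-0.04 0.0225 [371. 195.]
-0.04 0.0225 [258. 173.]
0.02 0.0225 [366. 310.]
0.02 0.0225 [265. 173.]
0.04 -0.0225 [279. 343.]
0.04 -0.0225 [251. 180.]
```

View pics/f3.png

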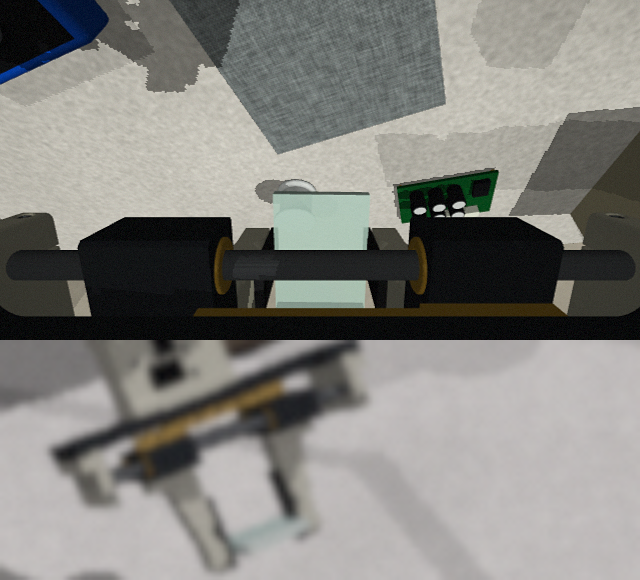

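The wrist view has the plate's clear end at (274–369, 193) against a prediction of row 195, and the frosted boundary near row 303, clear of the pads. It hasn't slipped, so I'm handing in.

```bash
python3 -c "
from plant import ctrl
print(ctrl.close_job())"
```

```text
the job is handed in; nothing more can be done
None
```

I handed the job in with the door open about 90° and the plate held still by its clear glass about 21 cm above the mat's centre, tilted about 37° with the frosted end up; the hand-in returned no verdict.

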